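Seat the tapered carrier in the centrifuge rotor

ROBOT

A 7-joint arm with a two-finger parallel gripper is mounted at the origin on the work surface. World frame = base frame: x ahead of the robot, y to its left, z up, the work surface at z = 0. Lengths are in m, angles in degrees, forces in N, time in s.
With the tool pointing down it reaches from about 0.35 to 0.775 m from the base axis. Payload 3.1 kg.
Tool frame: the origin (TCP) lies on the centre line of the jaws, within the pads' length; the fingertips stand 17 mm ahead of it and the grasp point (between the pads) lies 2 mm behind it (robot.tip_reach is the distance from the TCP to the fingertips, in m); z points along the fingers, y is the direction in which the jaws open and shut (so a half turn about z gives the same grasp; the last joint's range is limited). The gripper opens to 85 mm and grips with 20 to 120 N. Pads are 22 mm wide; open, the fingers measure 114 mm over their backs; the gripper's body (76 mm by 85 mm) begins 54 mm behind the grasp point. The pads swing forward as they close: fully open they stand 13 mm farther back than shut.
Start: joints at [-78.306, 17.813, 0.802, 86.603, -0.252, 75.585, -1.558], TCP at [0.134, 0.533, 0.248] pointing down, gripper open.
Joint ranges: [-154.91, 154.91], [-16.99, 109.72], [-72.82, 74.43], [7.12, 147.25], [-82.49, 262.49], [11.32, 116.49], [-174.64, 174.64]. Speed limits (degrees/s): [159.86, 159.86, 180, 180, 180, 180, 180].

INTERFACE

Orientations are given as [roll, pitch, yaw] about the fixed x, y, z axes, in that order (R = Rz(yaw) Ry(pitch) Rx(roll)).
In Python, from station import robot, fingers, vision, workorder, recognise gives the robot as it stands. Calls block until the motion is done:
- robot.move_to(position, orientation): joint-space move of the TCP to a pose.
- robot.line_to(position, orientation=None, velocity=0.15, f_stop=None): straight line of the TCP; orientation=None keeps the orientation; velocity is the mean speed in m/s. With f_stop (N) it stops when the force on the tool has changed by that much, and returns True; else False.
- robot.move_j(angles): joint-space move.
- fingers.gripper_to(opening, force=None): opening from 0.0 (shut) to 1.0 (fully open); force is the grip in N (None keeps the last); returns when the fingers have stopped.
- robot.pause(seconds).
- robot.inverse_kinematics(position, orientation): joint angles nearest the present ones, or None.
- vision.grab_frame(name): name is "side" or "top" or "wrist"; returns the picture (420x560x3 uint8, red, green, blue); there is no depth.
- vision.calibration(name): a dict with "mtx" (3x3 intrinsics, pixels), "k1" (the pictures are not rectified: a ray, as slopes to the right and down, at radius r is drawn at 1 + k1 r^2 times it, then the intrinsics apply), "extrinsics" (4x4, takes a point from world to camera coordinates); the wrist camera has in their place "T_tool_cam" (4x4, takes a point from camera to tool coordinates, whose origin is the TCP and whose axes are the flange's). Camera axes: x right, y up, looking along -z (the intrinsics and any distortion apply to the point x, -y, -z); pixel columns grow to the right and rows downward; lengths in m; the calibration is good to about 2 mm. A picture is of the moment at which its call begins: read the wrist's pose just before it. calibration takes no time and is no camera call.
A pose or a line that the arm cannot do raises robot.PlanningError and nothing moves.
- workorder.close_job(): hands the job in, once; it reports no verdict.
Trained networks look in the newest picture that a camera, given by its name, has taken for a name from the list of things; names that differ only in an ending like _2 or _b are one class to them, and where a whole thing is asked for, a point or a joint stands for the part that bears it (a point fixed in the world has none). Each returns a list of dicts, best first, with "p" (0 to 1); they miss things now and then, are a little off and sometimes report something else, mostly with a low value. They report only what shows in the picture. A call takes as long as a camera call. They do not tell look-alikes from the thing itself.
- recognise(label, camera): "rect" ([centre column, centre row, width, height] in pixels, round what is visible of it).
Readings, each from a call of its own:
- robot.current_time_s(): time.
- robot.current_joint_positions(): joint angles.
- robot.current_dq(): joint speeds.
- robot.current_joint_torque(): joint torques, N m.
- robot.current_tool_pos(): TCP position.
- robot.current_eef_rot(): TCP orientation.
- robot.current_contact_force(): force on the tool from outside, world axes, zero at the start.
- robot.current_torque(): the same for the moment, N m.
- robot.current_finger_gap(): opening from 0.0 (shut) to 1.0 (fully open).
Only numpy, scipy, OpenCV 4.12 (cv2) and the standard library are available. Lean on these libraries where they do the work, as an engineer would, in place of code of your own. Each camera call takes 0.05 s, during which the arm holds its last target. There are 200 camera calls.

TASK

The fourth cup of the centrifuge rotor, the blue open one, is still empty: lift the blue tapered carrier out of the white stand and push it gently down along the slanted cup until its collar sits flat on the cup's rim. Then, holding its grip, draw it back about 15 mm along the cup's axis and rock it about 5 degrees inside the cup to show that it comes free and is not wedged; put it fully home again and let go. Leave the orange carrier in the stand and do not shift the other things on the bench.

Things in the scene. Friction and masses are not known exactly. Their poses are not given: they have to be found in the camera images.
- carrier_mid (a point): Loose blue tapered carrier, 129 mm long, 0.15 to 0.31 kg, round, upright, tip down in a hole of the stand. Point: on its axis half-way, 64.5 mm from the tip; z runs from tip to grip. From the tip: cone 22 mm across at 0, 52 mm at 75 mm; collar 66 mm across from 75 to 81 mm; grey cylindrical grip 30 mm across from 81 to 129 mm (grasp here; its middle is 40.5 mm above this point).
- carrier_collar (a point): Centre of the underside of the blue carrier's collar, on its axis 75 mm from the tip (10.5 mm above carrier_mid); z axis along the carrier from tip to grip. When the carrier is fully home this point lies on cup_rim.
- cup_rim (a point): Centre of the mouth of the empty blue cup, fixed on the rotor, which is locked. z points out of the cup along its axis, 30 degrees from vertical, leaning over the hub; y is level, tangent to the rotor; x points outwards and up, away from the hub. Inside: a matching cone 78 mm deep, about 54 mm across at the mouth, about 1 mm wider all round than the carrier. Rim 64 mm across outside.
- centrifuge: Fixed white centrifuge with the lid off; origin at the centre of its underside on the bench. Round base 296 mm across, 60 mm high; hub on the same axis, 150 mm high. Four cups stand round the hub, mouths 80 mm from its axis and 145 mm high: the empty blue one on the side of +x, the other three, at 90, 180 and 270 degrees, closed by grey caps that reach 14 mm beyond their mouths.
- spare_mid (a point): The loose orange carrier, same shape and size as the blue one, upright in the stand's other hole; same kind of point, half-way along its axis. Leave it there.
- stand: Fixed white two-hole stand, 90 mm (x) by 200 mm (y), top face 100 mm high; origin at the centre of its underside on the bench. Two through holes 54 mm across, at y = +50 and -50 mm, in which the carriers hang by their collars (tips 25 mm above the bench). Which carrier is in which hole varies.
- reagent: Loose amber bottle, 60 mm across, 130 mm high, origin at the centre of its underside. Leave alone.
- jar: Loose small white jar with blue cap, 48 mm across, 60 mm high, origin at the centre of its underside. Leave alone.
- key: Loose steel wrench 140 mm long lying flat along its x axis. Leave alone.
- buffer: Loose clear jar with red cap, 70 mm across, 110 mm high, origin at the centre of its underside. Leave alone.
Things that resemble listed ones, but are neither listed nor needed, are in the scene too. What is shaped like the part that bears carrier_mid but turquoise or yellow is not meant.

How it is judged (in metres and radians):
On the way, in this order (a step that is already met when the one before it is completed fails the run):
1. The blue carrier is fully home in the cup: collar centre within 4 mm of the rim centre, axes within 2 degrees (distance between carrier_collar and cup_rim below 0.004 m and angle between the z axis of carrier_collar and the z axis of cup_rim, either way round below 0.035 rad), for 0.15 s.
2. Drawn back 5 to 45 mm out of its seat, still inside the cup and in the gripper, it is rocked by more than 2.6 degrees from the cup's axis (z of carrier_collar in the frame of cup_rim above 0.005 m and distance between carrier_collar and cup_rim below 0.045 m and angle between the z axis of carrier_collar and the z axis of cup_rim, either way round above 0.045 rad and contact force between the fingers and carrier above 1 N), for 0.05 s.
At the end, for the whole second after the job is handed in: The blue carrier is at rest and released in the blue cup, its collar centre within 4 mm of the rim centre and its axis within 2 degrees of the cup's; the orange carrier still stands upright in its hole, within 10 mm of its start (all of step 1 and linear speed of carrier below 0.02 m/s and distance of spare_mid from where it was at the start of the episode below 0.01 m and angle between spare_mid's own z axis and vertical below 0.1 rad); the robot touches nothing.
It fails at once if The blue carrier is rammed or wedged into the cup: over 150 N in all on its walls and rim (the taper multiplies a push several times) (contact force between carrier and centrifuge above 150 N).
It fails at once if The orange carrier is pulled about (more than 20 mm) (distance of spare_mid from where it was at the start of the episode above 0.02 m).
It fails at once if A bottle, jar or the wrench on the bench is shifted by more than 30 mm (distance of any of reagent, jar, key, buffer from where it was at the start of the episode above 0.03 m).
It also fails if it takes over 43 s, if anything falls off the work surface, if the arm or the gripper's body presses on something with over 40 N, if the wrist force passes 120 N, or if a joint passes its speed limit or range.

## Working session

There is one attempt and no reset: what is moved stays moved. The work goes in short steps, each a Python script; the robot and the scene stay as the last script left them, time stands still between calls to the robot, and variables do not carry over. Pictures are saved under pics/ and viewed, about 8 in all and at most 12, crops included, and the job is handed in when it is done.

```bash
ls; mkdir -p pics; python3 - <<'E'
from station import robot, fingers, vision, workorder, recognise
import cv2,numpy as np
for n in("side","top"):
    im=vision.grab_frame(n); cv2.imwrite(f"pics/{n}0.png",im[:,:,::-1])
    c=vision.calibration(n); print(n,np.round(c["mtx"],1).tolist(),c["k1"],np.round(c["extrinsics"],4).tolist())
    for l in("carrier_mid","spare_mid","stand","centrifuge","reagent","jar","key","buffer"):
        print(l,[(np.round(d["rect"]).astype(int).tolist(),round(d["p"],2)) for d in recognise(l,n)])
c=vision.calibration("wrist");print(c)
print(robot.current_time_s(),robot.tip_reach,robot.current_tool_pos(),robot.current_eef_rot())
E
```

```text
pics
side [[391.9, 0.0, 283.3], [0.0, 391.9, 212.0], [0.0, 0.0, 1.0]] -0.11355298056314958 [[-0.9961, -0.0879, 0.0119, 0.5842], [0.0747, -0.7591, 0.6467, -0.163], [-0.0478, 0.645, 0.7627, -1.0194], [0.0, 0.0, 0.0, 1.0]]
carrier_mid [([283, 174, 22, 31], 0.72), ([327, 160, 27, 24], 0.65)]
spare_mid [([340, 183, 25, 28], 0.63)]
stand [([334, 188, 54, 77], 0.88)]
centrifuge [([312, 339, 141, 145], 0.8)]
reagent [([242, 180, 24, 41], 0.59)]
jar [([209, 376, 21, 27], 0.67)]
key [([243, 231, 19, 41], 0.67)]
buffer [([267, 143, 24, 40], 0.77)]
top [[392.0, 0.0, 275.7], [0.0, 392.0, 206.1], [0.0, 0.0, 1.0]] -0.09415567897423995 [[0.0601, -0.9982, 0.0036, -0.0558], [0.972, 0.0593, 0.2273, -0.6138], [-0.2271, -0.0101, 0.9738, -0.9232], [0.0, 0.0, 0.0, 1.0]]
carrier_mid [([376, 262, 28, 25], 0.82), ([425, 252, 28, 23], 0.81), ([361, 209, 26, 22], 0.75)]
spare_mid [([340, 273, 30, 25], 0.84)]
stand [([355, 266, 96, 56], 0.73), ([349, 174, 30, 31], 0.67)]
centrifuge [([171, 247, 113, 117], 0.78), ([378, 262, 30, 27], 0.65)]
reagent [([350, 173, 28, 36], 0.96)]
jar [([146, 167, 21, 26], 0.67)]
key []
buffer [([421, 194, 38, 37], 0.62)]
{'mtx': array([[315.33376329,   0.        , 283.86951247],
       [  0.        , 315.33376329, 206.9986312 ],
       [  0.        ,   0.        ,   1.        ]]), 'k1': -0.009100238881310967, 'T_tool_cam': array([[-3.60225786e-04,  9.61113886e-01,  2.76152073e-01,
         6.97535528e-02],
       [ 9.99999909e-01,  4.09099251e-04, -1.19373421e-04,
        -5.89760892e-04],
       [-2.27705059e-04,  2.76152005e-01, -9.61113947e-01,
        -1.25571749e-01],
       [ 0.00000000e+00,  0.00000000e+00,  0.00000000e+00,
         1.00000000e+00]])}
0.9 0.017 [0.13379215 0.53349867 0.24830755] [1.79997268e+02 4.27544706e-04 1.65923664e+02]
```

```bash
python3 - <<'E'
import cv2,numpy as np
s=cv2.imread("pics/side0.png");t=cv2.imread("pics/top0.png")
a=cv2.resize(s[100:420,180:400],None,fx=1.8,fy=1.8,interpolation=cv2.INTER_CUBIC)
b=cv2.resize(t[140:320,90:450],None,fx=1.1,fy=1.1)
c=np.zeros((600,800,3),np.uint8);c[:576,:396]=a;c[:198,400:796]=b
d=cv2.resize(t[190:310,300:450],None,fx=2.6,fy=2.6,interpolation=cv2.INTER_CUBIC);c[210:210+d.shape[0],400:400+d.shape[1]]=d
cv2.imwrite("pics/m0.png",c)
E
```

```text
(no output)
```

View pics/m0.png

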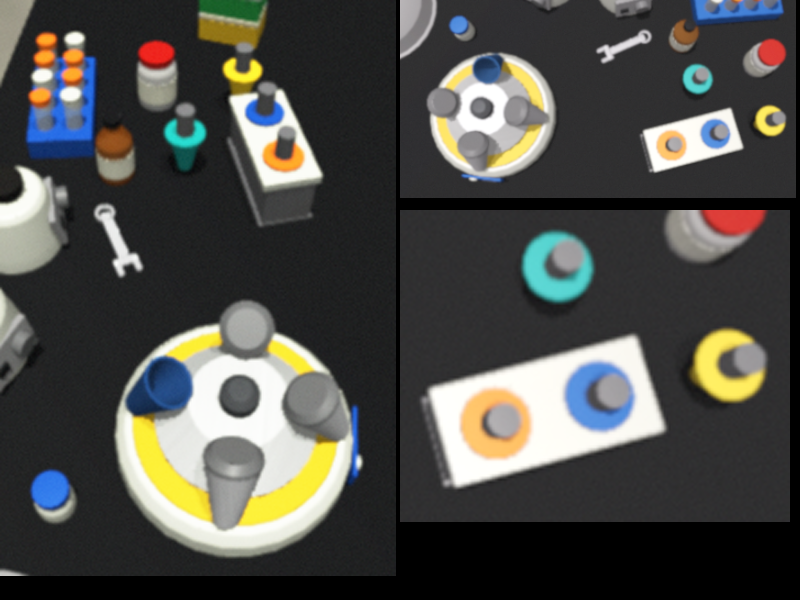

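```bash
cat > h.py <<'E'
from station import robot, fingers, vision, workorder, recognise
import cv2,numpy as np
from scipy.spatial.transform import Rotation as Ro
def cam(n,pose=None):
    c=vision.calibration(n)
    if n=="wrist":
        T=np.eye(4);T[:3,:3]=Ro.from_euler("xyz",pose[1],degrees=True).as_matrix();T[:3,3]=pose[0]
        W=T@c["T_tool_cam"]
    else: W=np.linalg.inv(c["extrinsics"])
    return c["mtx"],c["k1"],W
def ray(C,px):
    K,k1,W=C
    u=cv2.undistortPoints(np.array([[px]],float),K,np.array([k1,0,0,0.]))[0,0]
    d=W[:3,:3]@[u[0],-u[1],-1]; return W[:3,3],d/np.linalg.norm(d)
def atz(C,px,z):
    o,d=ray(C,px);return o+d*(z-o[2])/d[2]
def tri(*rs):
    A=sum(np.eye(3)-np.outer(d,d) for o,d in rs);b=sum((np.eye(3)-np.outer(d,d))@o for o,d in rs)
    return np.linalg.solve(A,b)
def proj(C,p):
    K,k1,W=C;q=np.linalg.inv(W)@[*p,1];x=np.array([q[0],-q[1]])/-q[2]
    return (K@[*(x*(1+k1*x@x)),1])[:2]
E
python3 - <<'E'
from h import *
S,T=cam("side"),cam("top")
p=lambda v:print(np.round(v,4).tolist())
print("hub");p(tri(ray(S,(312.8-180+180,320.6-0)),ray(T,(164.5,237.3))));p(atz(T,(164.5,237.3),.15))
E
python3 - <<'E'
from h import *
S,T=cam("side"),cam("top")
def p(n,v):print(n,np.round(v,4).tolist())
sc=lambda x,y:(180+x/1.8,100+y/1.8)
tc=lambda x,y:(90+(x-400)/1.1,140+y/1.1)
td=lambda x,y:(300+(x-400)/2.6,190+(y-210)/2.6)
for n,a,b,z in (("hub",sc(239,392),tc(482,106),.15),("cup",sc(168,382),tc(488,68),.145),("griptop",sc(266,90),td(611,390),.154),("oragrip",sc(286,136),td(502,421),.154)):
    p(n,tri(ray(S,a),ray(T,b)));p(n+" top z",atz(T,b,z));p(n+" side z",atz(S,a,z))
p("collar",atz(T,td(600,397),.106))
for q in((430,388),(637,337),(665,432),(453,487)):p("corner",atz(T,td(*q),.1))
E
```

```text
hub
[0.5088, 0.2376, 0.1313]
[0.5082, 0.2317, 0.15]
hub [0.5097, 0.2353, 0.1397]
hub top z [0.5104, 0.2319, 0.15]
hub side z [0.5082, 0.2408, 0.15]
cup [0.5912, 0.2316, 0.1428]
cup top z [0.5938, 0.2304, 0.145]
cup side z [0.588, 0.2336, 0.145]
griptop [0.487, -0.2655, 0.1539]
griptop top z [0.4876, -0.2656, 0.154]
griptop side z [0.4865, -0.2651, 0.154]
oragrip [0.4556, -0.1716, 0.1481]
oragrip top z [0.4556, -0.1708, 0.154]
oragrip side z [0.4559, -0.1653, 0.154]
collar [0.4859, -0.2683, 0.106]
corner [0.486, -0.1122, 0.1]
corner [0.5445, -0.3046, 0.1]
corner [0.4575, -0.3308, 0.1]
corner [0.3978, -0.1368, 0.1]
```

```bash
cat >> h.py <<'E'
def cupR(phi): # phi deg: azimuth of cup outward direction
    c,s=np.cos(np.radians(phi)),np.sin(np.radians(phi));k=np.radians(30)
    o=np.array([c,s,0]);u=np.array([0,0,1.])
    z=np.cos(k)*u-np.sin(k)*o;x=np.cos(k)*o+np.sin(k)*u
    return np.column_stack([x,np.cross(z,x),z])
def toolrot(Rc,sgn=1): # tool z=-cup z, tool y = sgn*cup y
    z=-Rc[:,2];y=sgn*Rc[:,1];return np.column_stack([np.cross(y,z),y,z])
def eul(R):return Ro.from_matrix(R).as_euler("xyz",degrees=True).tolist()
E
python3 - <<'E'
from h import *
for yaw in(107,-73):print(yaw,robot.inverse_kinematics([.4865,-.267,.135],[180,0,yaw]),robot.inverse_kinematics([.4865,-.267,.30],[180,0,yaw]))
R=cupR(-2);c=np.array([.591,.232,.145])
for s in(1,-1):
  for d in(.03,.13,.16):
    E=eul(toolrot(R,s));print(s,d,np.round(E,1),robot.inverse_kinematics((c+R[:,2]*d).tolist(),E))
E
```

```text
107 [-12.65744074  33.32080967  57.79217079  96.82138587 -30.31526047
  67.04780827  70.17639754] [  2.30721694  18.8467767   33.93298213  81.16577747 -10.46465584
  83.13673576  53.05800877]
-73 [ -15.93956875   36.71160854   64.52932801   96.91952314  -35.20739184
   69.40347216 -105.71809118] [ -15.80410407   26.52740669   64.57485881   81.77951701  -23.83740612
   86.45395428 -115.22082205]
1 0.03 [180.  30. 178.] [-49.3524144   15.19594635  19.75734459 109.93028874  20.91797802
  31.9458615   41.12197336]
1 0.13 [180.  30. 178.] [-55.62411838   4.67257501  20.39660429 108.53696513  23.16042966
  45.02138664  39.06463095]
1 0.16 [180.  30. 178.] [-57.49461603   1.87563418  20.26787269 107.52089985  23.85626215
  49.25678763  38.35241081]
-1 0.03 [180. -30.  -2.] [ -45.4277663    14.97767488   15.04770627  109.79056864   23.35107117
   32.44439137 -140.96680131]
-1 0.13 [180. -30.  -2.] [ -41.96550489    4.82371475    5.7498524   108.08931914   25.01666925
   45.60110591 -142.59956971]
-1 0.16 [180. -30.  -2.] [ -41.91146176    2.24139673    4.16067062  107.02610892   24.64455957
   49.54390078 -142.41473109]
```

```bash
python3 - <<'E'
from h import *
import json
R=cupR(-2);c=np.array([.591,.232,.145]);P={}
def snap(n):
    robot.pause(.15);ps=(list(map(float,robot.current_tool_pos())),list(map(float,robot.current_eef_rot())))
    cv2.imwrite(f"pics/{n}.png",vision.grab_frame("wrist")[:,:,::-1]);P[n]=ps;print(n,ps,robot.current_time_s())
    return cam("wrist",ps)
robot.move_to((c+R[:,2]*.16).tolist(),eul(toolrot(R)));C=snap("cup1");print(proj(C,c))
robot.move_to([.4865,-.267,.27],[180,0,107]);C=snap("bl1");print(proj(C,[.4865,-.267,.154]),proj(C,[.4865,-.267,.106]),recognise("carrier_mid","wrist"))
json.dump(P,open("P.json","w"))
a=cv2.imread("pics/cup1.png");b=cv2.imread("pics/bl1.png")
cv2.imwrite("pics/m1.png",np.hstack([a[:, :400],b[:,80:480]]) if 0 else cv2.resize(np.vstack([a,b]),(400*2,600*2))[::2,::1] if 0 else np.hstack([a[:,80:480],b[:,80:480]]))
E
```

```text
cup1 ([0.5106797175956646, 0.23600391884884472, 0.28346611141990924], [-179.99537994771495, 29.992112072185076, 178.11380554914868]) 2.8583
[283.14366595 194.89465613]
bl1 ([0.487153084010227, -0.26559412590535264, 0.26978853152295185], [179.98425180943963, -0.051706748309086156, 107.15523528377798]) 4.8833
[282.56318353 208.64336487] [282.73587102 194.4036853 ] [{'rect': [413.2, 192.4, 72.2, 62.9], 'p': 0.97}, {'rect': [280.6, 308.5, 58.3, 81.3], 'p': 0.96}]
```

View pics/m1.png

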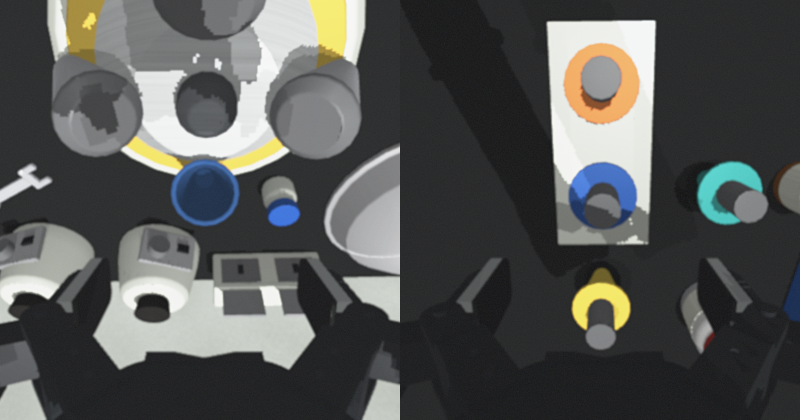

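```bash
python3 - <<'E'
from h import *
import json
P=json.load(open("P.json"));
def fit(n,roi,lo,hi):
    im=cv2.imread(f"pics/{n}.png");m=cv2.inRange(cv2.cvtColor(im,cv2.COLOR_BGR2HSV),lo,hi)
    k=np.zeros_like(m);x,y,w,h=roi;k[y:y+h,x:x+w]=m[y:y+h,x:x+w]
    c=max(cv2.findContours(k,0,1)[0],key=cv2.contourArea);return cv2.fitEllipse(cv2.convexHull(c))
Cc,Cb=cam("wrist",P["cup1"]),cam("wrist",P["bl1"])
e=fit("cup1",(240,140,90,90),(100,90,20),(125,255,255));print(e);q=e[0]
c=atz(Cc,q,.145);print("cup",c)
print("predicted size px at 64mm", np.linalg.norm(proj(Cc,c+[0,.032,0])-proj(Cc,c-[0,.032,0])))
hub=atz(Cc,(206+80,104),.15);print("hub",hub,"az",np.degrees(np.arctan2(*(c-hub)[1::-1])),np.linalg.norm((c-hub)[:2]))
l,r=atz(Cc,(97+80,112),.157),atz(Cc,(316+80,113.5),.157);print("caps",l,r,"az",np.degrees(np.arctan2(-(l-r)[0],(l-r)[1])),np.linalg.norm(l-r), (l+r)/2)
e=fit("bl1",(240,155,90,80),(100,90,20),(125,255,255));print(e);print("collar",atz(Cb,e[0],.106))
print("grip",atz(Cb,(282.5,207),.154)); print("orange grip",atz(Cb,(281,78),.154))
E
```

```text
((284.48486328125, 192.60140991210938), (66.76073455810547, 69.49754333496094), 94.05750274658203)
cup [0.5887261  0.23397743 0.145     ]
predicted size px at 64mm 69.04905707286623
hub [0.49776638 0.23792875 0.15      ] az -2.487380314282828 0.09104550188863159
caps [0.49746283 0.1617092  0.157     ] [0.50372081 0.31493683 0.157     ] az 177.66128193676707 0.15335537392449244 [0.50059182 0.23832301 0.157     ]
((282.3689270019531, 195.47894287109375), (65.80723571777344, 67.63719940185547), 95.59375)
collar [ 0.48647576 -0.2681006   0.106     ]
grip [ 0.48605206 -0.26571159  0.154     ]
orange grip [ 0.45691755 -0.17446267  0.154     ]
```

```bash
python3 - <<'E'
from h import *
import json
print(robot.current_contact_force())
robot.line_to([.4863,-.2669,.130],[180,0,107],velocity=.12,f_stop=15)
print(robot.current_tool_pos(),fingers.gripper_to(0.0,force=40),robot.current_finger_gap(),robot.current_contact_force())
robot.line_to([.4863,-.2669,.34],velocity=.25)
print("gap",robot.current_finger_gap(),robot.current_contact_force(),robot.current_time_s())
R=cupR(-2.4);c=np.array([.5890,.2335,.145])
robot.move_to((c+R[:,2]*.16).tolist(),eul(toolrot(R)))
robot.line_to((c+R[:,2]*.120).tolist(),velocity=.1);robot.pause(.2)
ps=(list(map(float,robot.current_tool_pos())),list(map(float,robot.current_eef_rot())))
a=vision.grab_frame("wrist");b=vision.grab_frame("side");d=vision.grab_frame("top")
for n,i in(("w2",a),("s2",b),("t2",d)):cv2.imwrite(f"pics/{n}.png",i[:,:,::-1])
json.dump(ps,open("P2.json","w"));print(ps,robot.current_contact_force(),robot.current_finger_gap(),robot.current_time_s())
m=np.zeros((600,800,3),np.uint8);m[:400,:400]=a[20:,80:480];m[:400,400:]=cv2.resize(b[220:360,230:370],(400,400));m[400:,:400]=cv2.resize(d[170:270,90:290],(400,200))
cv2.imwrite("pics/m2.png",m[:,:,::-1])
E
```

```text
[0.83157121 0.00226112 0.3369516 ]
[ 0.48678236 -0.26742188  0.13084331] False 0.3270225242262139 [-1.02423727 -0.16890753  2.73196711]
gap 0.3280550832348045 [ 0.87770053  0.26626786 -2.69065587] 7.8
([0.5292676692580917, 0.23640577394436982, 0.24967133227351285], [179.90539064688517, 30.035300817700488, 177.57652017569325]) [-0.10314657  0.29625645 -3.17635172] 0.32919554576566457 10.5417
```

View pics/m2.png

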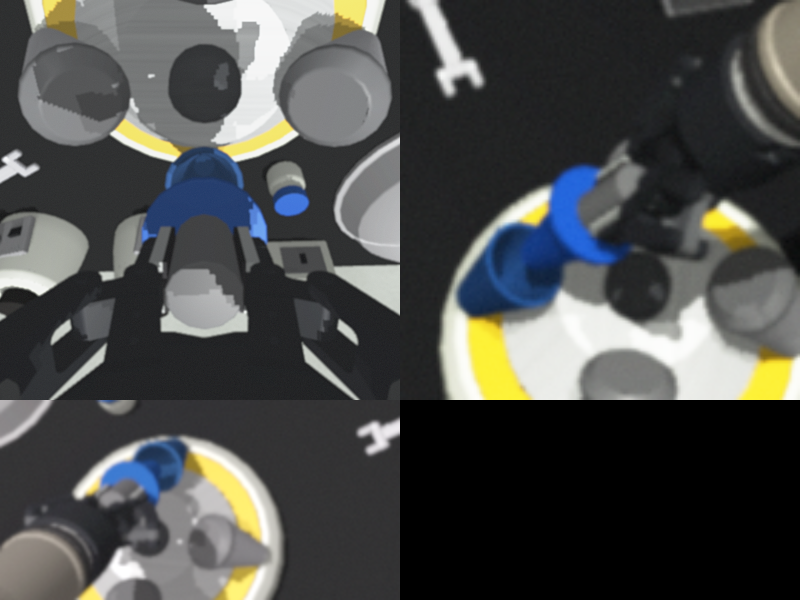

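```bash
cat >> h.py <<'E'
R=cupR(-2.4);E0=eul(toolrot(R));c0=np.array([.5890,.2335,.145])
def go(off,rock=0,v=.05,f=None,lat=(0,0),piv=-.035):
    """collar 'off' m out of seat; rock deg about cup x, about a point piv from the collar"""
    Q=Ro.from_rotvec(np.radians(rock)*R[:,0]).as_matrix()
    p=c0+R@[*lat,off]+R[:,2]*piv+Q@R[:,2]*(.030-piv)
    s=robot.line_to(p.tolist(),eul(Q@toolrot(R)),velocity=v,f_stop=f)
    return s
def st(n=""):
    p=R.T@(np.array(robot.current_tool_pos())-c0)*1e3-[0,0,30];F=R.T@np.array(robot.current_contact_force())
    print(n,"collar mm",np.round(p,2),"F cup",np.round(F,1),round(robot.current_finger_gap(),3),"t",robot.current_time_s(),flush=True)
    return p,F
E
python3 - <<'E'
from h import *
st()
for o,v in((.03,.08),(.012,.04),(.005,.03)):
    s=go(o,v=v,f=7);st((o,s))
    if s:break
E
```

```text
collar mm [ 0.16  0.37 90.35] F cup [-1.7  0.3 -2.7] 0.329 t 10.5417
(0.03, False) collar mm [ 0.38  0.15 30.25] F cup [-1.8 -0.1 -1.8] 0.331 t 11.4417
(0.012, False) collar mm [-0.02 -0.27 11.79] F cup [-0.5 -0.8 -1.7] 0.323 t 12.0417
(0.005, False) collar mm [-0.61  0.15  4.74] F cup [-2.5  0.3 -2.8] 0.328 t 12.425
```

```bash
python3 - <<'E'
from h import *
s=go(.001,v=.015,f=8);st(s)
if not s: s=go(-.003,v=.012,f=10);st(s)
robot.pause(.3);st()
a=vision.grab_frame("wrist");b=vision.grab_frame("side")
m=np.zeros((400,800,3),np.uint8);m[:,:400]=a[20:,80:480];m[:,400:]=cv2.resize(b[270:350,230:310],(400,400),interpolation=cv2.INTER_CUBIC)
cv2.imwrite("pics/m3.png",m[:,:,::-1])
E
```

```text
False collar mm [-1.14  0.42  0.79] F cup [-6.   1.3 -1.7] 0.334 t 12.8417
True collar mm [-1.53  0.52  0.49] F cup [-0.1 -1.1  5.5] 0.326 t 13.05
 collar mm [-1.58  0.57  0.48] F cup [ 0.9 -1.5  7.2] 0.33 t 13.35
```

View pics/m3.png

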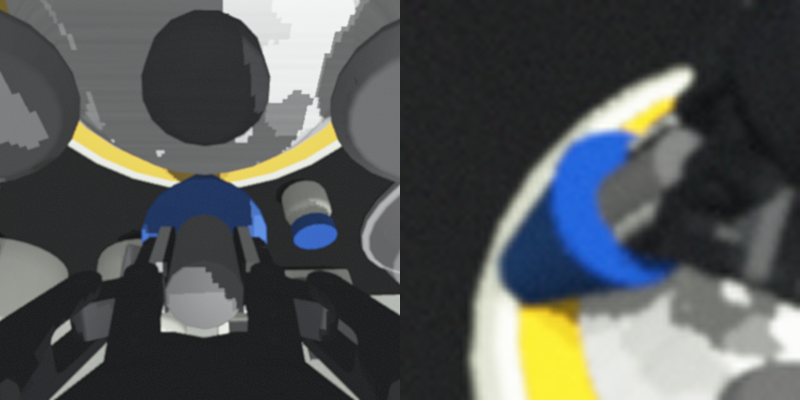

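```bash
python3 - <<'E'
from h import *
s=go(-.002,v=.006,f=8,lat=(-.0015,.0005));robot.pause(.25);st(s)
E
```

```text
True collar mm [-1.6   0.55  0.48] F cup [ 1.9 -0.9  6.6] 0.332 t 14.0917
```

```bash
python3 - <<'E'
from h import *
L=dict(lat=(-.0012,.0004))
go(.017,v=.04,**L);st("back")
s=go(.017,rock=5,v=.03,f=15,**L);robot.pause(.2);st(("+5",s));print(robot.current_eef_rot(),E0)
b=vision.grab_frame("side");cv2.imwrite("pics/s4.png",b[:,:,::-1])
s=go(.017,rock=-5,v=.03,f=15,**L);robot.pause(.2);st(("-5",s));print(robot.current_eef_rot())
b2=vision.grab_frame("side");cv2.imwrite("pics/s5.png",b2[:,:,::-1])
go(.017,v=.03,**L);st("0")
f=lambda i:cv2.resize(i[260:350,230:320],(400,400),interpolation=cv2.INTER_CUBIC)
cv2.imwrite("pics/m4.png",np.hstack([f(b),f(b2)])[:,:,::-1])
E
```

```text
back collar mm [-1.81  0.38 16.97] F cup [-2.2  0.4 -2.7] 0.327 t 14.7
('+5', False) collar mm [-1.24 -4.64 16.65] F cup [-0.9 -0.2 -3.3] 0.324 t 15.2417
[175.09187338  30.01145255 177.69785615] [180.0, 29.999999999999993, 177.6]
('-5', False) collar mm [-1.15  5.24 16.77] F cup [-0.8  0.4 -2.7] 0.326 t 16.0167
[-175.11827403   29.97567959  177.46680594]
0 collar mm [-1.01 -0.36 17.21] F cup [-1.2  0.3 -2.4] 0.328 t 16.4083
```

View pics/m4.png

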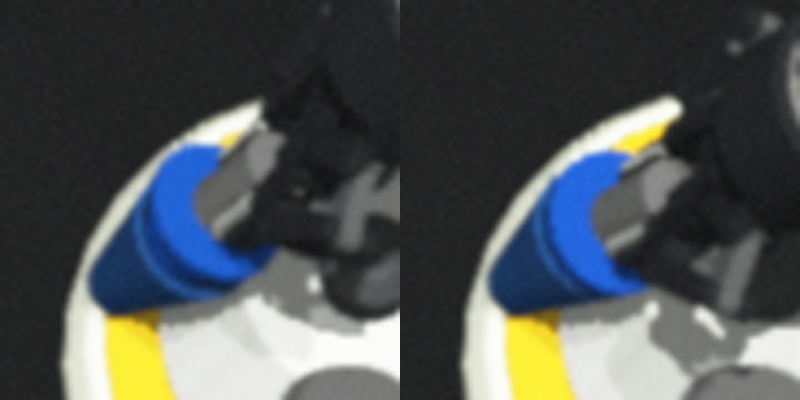

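```bash
python3 - <<'E'
from h import *
L=dict(lat=(-.0013,.0004))
s=go(.002,v=.04,f=8,**L);st(s)
if not s: s=go(-.003,v=.012,f=10,**L)
robot.pause(.3);st(s)
fingers.gripper_to(.62);st("open")
go(.09,v=.1,**L);robot.pause(.3);st("out")
ps=(list(robot.current_tool_pos()),list(robot.current_eef_rot()))
a=vision.grab_frame("wrist");C=cam("wrist",ps);b=vision.grab_frame("side")
cc=c0+R@[-.0013,.0004,0]
print("pred collar top",proj(C,cc+R[:,2]*.006),"grip top",proj(C,cc+R[:,2]*.054))
m=np.zeros((400,800,3),np.uint8);m[:,:400]=a[20:,80:480];m[:,400:]=cv2.resize(b[260:350,230:320],(400,400),interpolation=cv2.INTER_CUBIC)
cv2.imwrite("pics/m5.png",m[:,:,::-1])
E
```

```text
False collar mm [-1.47  0.24  1.6 ] F cup [-1.7 -0.7 -2.5] 0.325 t 16.9333
True collar mm [-1.58  0.62  0.47] F cup [0.8 0.6 5.4] 0.323 t 17.5167
open collar mm [-4.7  -0.29 -0.77] F cup [-0.3  0.1 -0.1] 0.62 t 17.8833
out collar mm [-1.390e+00  5.000e-02  8.972e+01] F cup [0.2 0.3 0.3] 0.622 t 19.2417
pred collar top [285.28432871 208.54736162] grip top [285.53558043 229.46648554]
```

View pics/m5.png

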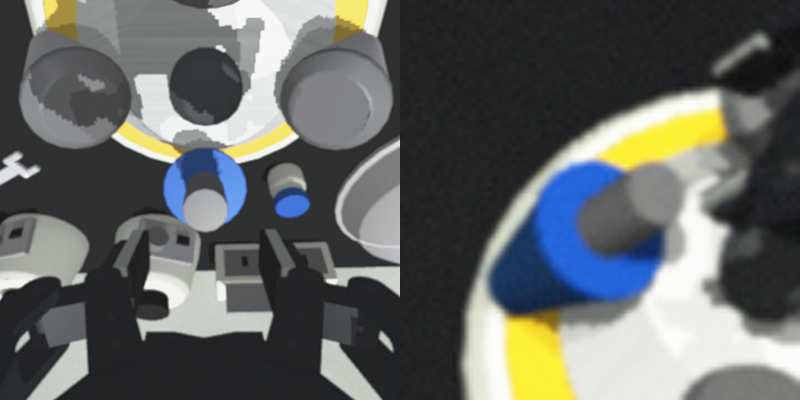

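```bash
python3 - <<'E'
from h import *
vision.grab_frame("top")
for l in("spare_mid","reagent","jar","buffer"):print(l,[(np.round(d["rect"]).tolist(),round(d["p"],2)) for d in recognise(l,"top")])
print(robot.current_contact_force(),robot.current_time_s())
workorder.close_job()
E
```

```text
spare_mid [([338.0, 273.0, 27.0, 29.0], 0.78)]
reagent [([350.0, 173.0, 25.0, 33.0], 0.92)]
jar [([146.0, 166.0, 22.0, 26.0], 0.92), ([421.0, 196.0, 35.0, 34.0], 0.34)]
buffer [([166.0, 204.0, 28.0, 26.0], 0.66), ([422.0, 195.0, 36.0, 33.0], 0.59)]
[ 0.57324727  0.12903995 -0.05799976] 19.5917
the job is handed in; nothing more can be done
```

The blue carrier is home in the blue cup and released, and I handed the job in at about 19.6 s of the 43 s. No verdict comes back, so this rests on my own checks.

- **Seating:** I lifted the carrier from the stand and pushed it down along the cup until the force stop tripped. The force readings never exceeded about 8 N. Pushing again stopped at the same depth.
- **Freeing check:** I drew it back 17 mm along the cup's axis and rocked the tool about ±5°. Force on the tool stayed near the carrier's weight throughout, so it was not wedged.
- **Second seating:** It stopped at the same depth as the first time (0.47 mm against 0.48 mm), and I then released it and backed off.
- **Last pictures:** The side view shows the collar flush on the rim with no gap. The wrist view puts the collar and grip top within about 2 px of where a seated carrier should appear.
- **Other things:** The orange carrier, reagent bottle, jar and red-capped buffer jar were detected within about 2 px of where they started. The wrench was not rechecked in that last picture. The force on the tool was about zero.

**Disagreements:**
- The cup centre measured from the camera was about 1.5 mm off along the cup's x axis compared with where the carrier settled.
- The tool shifted about 3 mm when the fingers opened. The carrier still appeared seated afterwards.
- The last buffer search ranked the seated carrier first (p 0.66), which I took as a false match. The jar itself came second, in its starting place.

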